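# Set out the parts of a pendant lamp

## Task

Set out the parts of one pendant lamp on the bench mat: the ceiling cup in the middle of the square pad with the hub centred on top of it, and the lampholder standing upright in the middle of the round pad. Lay the stem flat on the mat midway between the two pads, lengthwise in line with them, and stand the finial upright on the mat straight behind the round pad (towards the mat's back edge, the long edge away from the robot), its centre 10 cm from the pad's centre.

Things in the scene. Friction and masses are not known exactly. Their poses are not given: they have to be found in the camera images.
- mat: Black rubber bench mat, fixed, 210 mm (its x) by 380 mm (its y), 3 mm thick. Origin at the centre of its underside, on the bench; its x axis points to its back edge (the long edge away from the robot), y to its left, z up. It may lie a little askew. Both pads lie on it, centred at x = -50 mm and y = +125 or -125 mm of the mat; which pad is on the left changes. The point midway between the pads is x = -50 mm, y = 0 of the mat.
- square_pad: Square cork pad, fixed on the mat, 90 by 90 mm, 5 mm thick. Origin at the centre of its underside, on the mat's top (so its top is 5 mm above the origin, 8 mm above the bench). Its axes are parallel to the mat's.
- round_pad: Round cork pad, fixed on the mat, 90 mm across, 5 mm thick. Origin at the centre of its underside, on the mat's top (so its top is 5 mm above the origin, 8 mm above the bench). Its axes are parallel to the mat's: behind it is its +x.
- cup_mid (a point): Ceiling cup: plain steel drum, 60 mm across and 28 mm high, flat top, the widest of the loose lamp parts; stands upright on the bench. Point at its centre, 14 mm above its underside; z up along its axis.
- hub_mid (a point): Hub: flat brass disc, 42 mm across and 20 mm high, with a ring of six small dark holes around a larger one in its flat top; stands upright on the bench. Point at its centre, 10 mm above its underside; z up along its axis.
- holder_mid (a point): Lampholder: white ceramic cylinder, 34 mm across and 50 mm high, with a brass band near the top and a dark mouth; stands upright on the bench. Point at its centre, 25 mm above its underside; z up along its axis.
- stem_mid (a point): Stem: square steel tube lying flat, 16 by 16 mm and 80 mm long, with an 8 mm long round brass nipple (10 mm across) at each end, 96 mm over all. Point at its centre, 8 mm above its underside; its x runs along its length, z up.
- finial_mid (a point): Finial: small turned brass piece, 28 mm across and 36 mm high: straight-sided up to 22 mm, then tapering to a point at the top; stands upright on the bench. Point at its centre, 18 mm above its underside; z up along its axis.
Not all that is in view belongs to the job. Leave any pink look-alike of the part that bears finial_mid alone.

How it is judged:
At the end, for the whole second after the job is handed in: At rest: cup on square pad within 12 mm; hub on the cup within 10 mm; lampholder on round pad within 12 mm; stem flat, within 15 mm each way of midway between the pads and 0.2 rad of their line; finial on the mat 85-115 mm behind the round pad's centre, within 15 mm sideways; all upright (horizontal distance between cup_mid and square_pad below 0.012 m and z of cup_mid in the frame of square_pad between 0.015 and 0.023 m and horizontal distance between hub_mid and cup_mid below 0.01 m and z of hub_mid in the frame of cup_mid between 0.02 and 0.028 m and horizontal distance between holder_mid and round_pad below 0.012 m and z of holder_mid in the frame of round_pad between 0.026 and 0.034 m and x of stem_mid in the frame of mat between -0.065 and -0.035 m and y of stem_mid in the frame of mat between -0.015 and 0.015 m and z of stem_mid in the frame of mat between 0.007 and 0.015 m and angle between the x axis of stem_mid and the y axis of mat, either way round below 0.2 rad and x of finial_mid in the frame of round_pad between 0.085 and 0.115 m and y of finial_mid in the frame of round_pad between -0.015 and 0.015 m and z of finial_mid in the frame of mat between 0.017 and 0.025 m and angle between each of cup_mid, hub_mid, holder_mid, finial_mid's own z axis and vertical below 0.1 rad and linear speed of each of cup, hub, holder, stem, finial below 0.01 m/s); the robot touches nothing.
It also fails if it takes over 115 s, if anything falls off the work surface, if the arm or the gripper's body presses on something with over 40 N, if the wrist force passes 120 N, or if a joint passes its speed limit or range.

## Robot

A 6-joint arm with a two-finger parallel gripper is mounted at the origin on the work surface. World frame = base frame: x ahead of the robot, y to its left, z up, the work surface at z = 0. Lengths are in m, angles in rad, forces in N, time in s.
With the tool pointing down it reaches from about 0.3 to 0.775 m from the base axis. Payload 14.6 kg.
Tool frame: the origin (TCP) lies midway between the tips of the shut fingers; the grasp point (between the pads) lies 19 mm behind it; z points along the fingers, y is the line along which they close (so a half turn about z gives the same grasp; the last joint's range is limited). The gripper opens to 94 mm and grips with 3 to 60 N. Pads are 16 mm wide; open, the fingers measure 119 mm over their backs; the gripper's body (75 mm by 177 mm) begins 78 mm behind the grasp point.
Start: joints at [-1.412, 0.3, 1.521, -0, 1.321, -0.067], TCP at [0.123, -0.536, 0.205] pointing down, gripper open.
Joint ranges: [-3.03, 3.03], [-0.79, 2.21], [0.23, 2.52], [-1.04, 4.18], [0, 3.07], [-2.55, 2.55]. Speed limits (rad/s): [2.22, 2.22, 2.57, 3.14, 3.14, 3.14].

## Interface

Orientations are given as [roll, pitch, yaw] about the fixed x, y, z axes, in that order (R = Rz(yaw) Ry(pitch) Rx(roll)).
In Python, from station import * gives the robot as it stands.
- The arm moves only by the tool send_rows, never from a script. Its argument "targets" is a list of rows, each an object of numbers: "x", "y", "z": the shift along the world's x, y, z in units of 0.2 m (1.0 is 0.2 m); "spin": the turn about the world's z in units of pi/2 rad (1.0 is pi/2 rad); "claw": the finger opening in mm, from 0 to 94. A call has 1 to 20 rows; each row shifts and turns the commanded pose from where the row before left it; what a row does not reach is not made up. A row lasts 1/10 s, in which the tool goes at most 50 mm and 8.59 degrees, less where a joint would pass 70% of its speed; a pose out of reach is approached as far as the arm can. A call with a number of a shift or a turn outside -1 to 1 is refused whole. A call with a gripper value outside its range is refused whole. The fingers move at their own pace and stop on an object; "force" is the grip in N (left out, the last holds). Time passes only in rows, so rows that do not move let the fingers close. It gives the time, the measured TCP pose, the force, the opening and the grip force at its end, in the units of the state.
- get_obs(): the state, without advancing time (a new reading comes with each control period).
- camera(name): name is "scene" or "top" or "wrist"; returns the picture (480x640x3 uint8, blue, green, red); there is no depth.
- camera_model(name): a dict with "fovy" (degrees; the focal length in pixels is half the picture's height over the tangent of half this angle, whatever the lens; pixels are square), "cx", "cy" (the principal point, pixels), "T" (4x4, takes a point from camera to world coordinates). Camera axes: x right, y down, z forward; pixel columns grow to the right and rows downward; lengths in m; the calibration is good to about 2 mm. A picture is of the moment at which its call begins: read the wrist's pose just before it. camera_model takes no time and is no camera call; for the wrist camera it gives the pose at the moment of the call.
- hand_in(): hands the job in; it is judged then, once.
The state is a dict: "time_s": time; "qpos": joint angles; "joint_vel": joint speeds; "tau": joint torques, N m; "ee_pos": TCP position; "eef_rot": TCP orientation; "force": force on the tool from outside, world axes, zero at the start; "moment": the same for the moment, N m; "grip_width": finger opening in m; "grip_force": force on a finger pad.
Only numpy, scipy, OpenCV 4.12 (cv2) and the standard library are available. Lean on these libraries where they do the work, as an engineer would, in place of code of your own. Each camera call takes 0.05 s, during which the arm holds its last target. There are 200 camera calls.

## Working session

There is one attempt and no reset: what is moved stays moved. The work goes in short steps, Python scripts to look and compute and a tool call to move; the robot and the scene stay as the last step left them, time stands still between calls to the robot, and variables do not carry over. Pictures are saved under pics/ and viewed, at most 14 in all, crops included, and the job is handed in when it is done.

Besides the shell and the picture viewer there is one more tool, called in YAML: its name, and indented under it one key for each argument. send_rows: Moves the arm, as the interface text tells. Its arguments: {"type":"object","properties":{"targets":{"type":"array"},"force":{"type":"number"}},"required":["targets"]}

```bash
mkdir -p pics
python3 - <<'E'
from station import *
import cv2, numpy as np
np.set_printoptions(precision=4,suppress=True)
o=get_obs();print(o['time_s'],o['ee_pos'],o['eef_rot'],o['grip_width'])
for n in("scene","top","wrist"):
    cv2.imwrite(f"pics/{n}0.png",camera(n)); m=camera_model(n);print(n,m['fovy'],m['cx'],m['cy'],m['T'],[k for k in m])
E
```

```text
0.0 [ 0.1231 -0.5358  0.2049] [-3.1404 -0.0001  0.2258] 0.09387911421732113
scene 48.442823656385414 322.3536475342781 239.7114530099887 [[ 0.4587  0.6537 -0.6019  1.1866]
 [ 0.8884 -0.322   0.3273 -0.3717]
 [ 0.0201 -0.6849 -0.7284  0.8214]
 [ 0.      0.      0.      1.    ]] ['fovy', 'cx', 'cy', 'T']
top 48.734842490462974 318.0443076997234 239.21769214326198 [[ 0.0151 -0.9837  0.1791  0.3124]
 [-0.9995 -0.0197 -0.0238 -0.019 ]
 [ 0.027  -0.1786 -0.9835  1.3088]
 [ 0.      0.      0.      1.    ]] ['fovy', 'cx', 'cy', 'T']
wrist 61.66938190116834 323.92072814344436 240.7331757251495 [[ 0.2232 -0.9328 -0.283   0.2061]
 [-0.9748 -0.2135 -0.065  -0.5184]
 [ 0.0002  0.2904 -0.9569  0.3846]
 [ 0.      0.      0.      1.    ]] ['fovy', 'cx', 'cy', 'T']
```

View pics/top0.png

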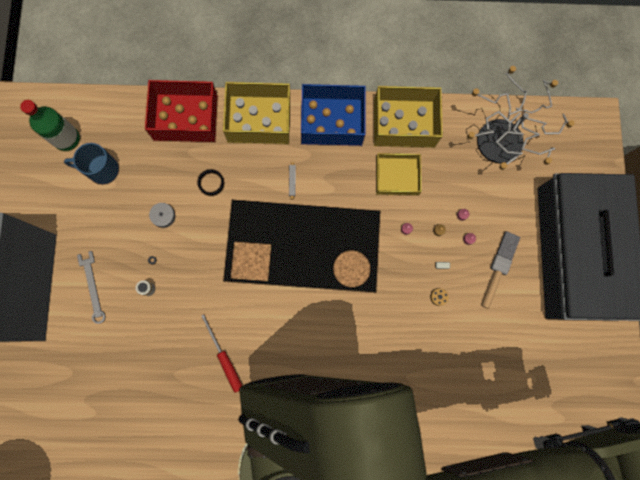

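View pics/scene0.png

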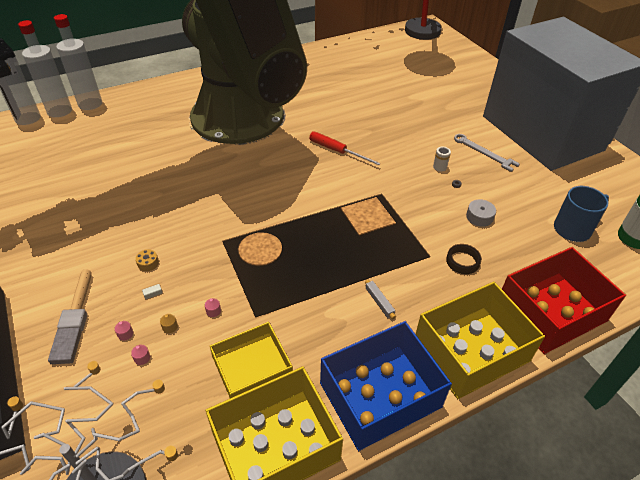

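Candidates (top view):
- Finial: brass (439,230). The pink look-alikes are at (407,229), (463,215) and (470,239).
- Hub: brass disc with holes (439,297).
- Cup: grey drum (162,215). The black ring (210,182) is not it.
- Lampholder: white with a dark mouth (145,288). The nut (152,260) and the white block (443,265) are not it.
- Stem: (292,181).
- Pads: square on the left (251,261), round on the right (352,268).

Next I'll measure these and check a crop.

```bash
cat > h.py <<'E'
from station import *
import cv2, numpy as np
np.set_printoptions(precision=4,suppress=True)
def ray(m,u,v):
    f=240/np.tan(np.radians(m['fovy'])/2); T=np.asarray(m['T'])
    return T[:3,3],T[:3,:3]@np.array([(u-m['cx'])/f,(v-m['cy'])/f,1.])
def onz(m,u,v,z):
    c,d=ray(m,u,v); return (c+d*(z-c[2])/d[2])[:2]
def proj(m,p):
    f=240/np.tan(np.radians(m['fovy'])/2); T=np.asarray(m['T'])
    q=T[:3,:3].T@(np.asarray(p)-T[:3,3]); return np.array([m['cx']+f*q[0]/q[2],m['cy']+f*q[1]/q[2]])
def blob(mask,u,v,r):
    "biggest contour in the window; centre, area, rect"
    w=np.zeros_like(mask); u,v=int(u),int(v); sl=np.s_[max(v-r,0):v+r,max(u-r,0):u+r]; w[sl]=mask[sl]
    c=max(cv2.findContours(w,cv2.RETR_EXTERNAL,cv2.CHAIN_APPROX_NONE)[0],key=cv2.contourArea)
    c=cv2.convexHull(c); M=cv2.moments(c); return M['m10']/M['m00'],M['m01']/M['m00'],M['m00'],cv2.minAreaRect(c)
E
python3 - <<'E'
from h import *
im=cv2.imread('pics/top0.png'); hsv=cv2.cvtColor(im,cv2.COLOR_BGR2HSV)
for n,(u,v) in dict(wood=(400,200),cup=(162,222),cuptop=(155,212),hub=(433,297),holder=(145,288),holderrim=(150,293),stem=(292,185),fin=(439,230),pink=(407,229),sq=(251,261),mat=(300,230)).items(): print(n,hsv[v,u])
cv2.imwrite('pics/c1.png',np.hstack([cv2.resize(im[170:320,380:500],None,fx=3.2,fy=4,interpolation=cv2.INTER_CUBIC),cv2.resize(im[170:320,130:250],None,fx=3.2,fy=4,interpolation=cv2.INTER_CUBIC)]))
E
```

```text
wood [ 16 115 190]
cup [ 16  20 141]
cuptop [ 16  20 137]
hub [ 18 143 171]
holder [150  15  67]
holderrim [21 41 80]
stem [ 23  16 145]
fin [ 17 154 131]
pink [177 111 159]
sq [ 15 128 183]
mat [17 96 24]
```

View pics/c1.png

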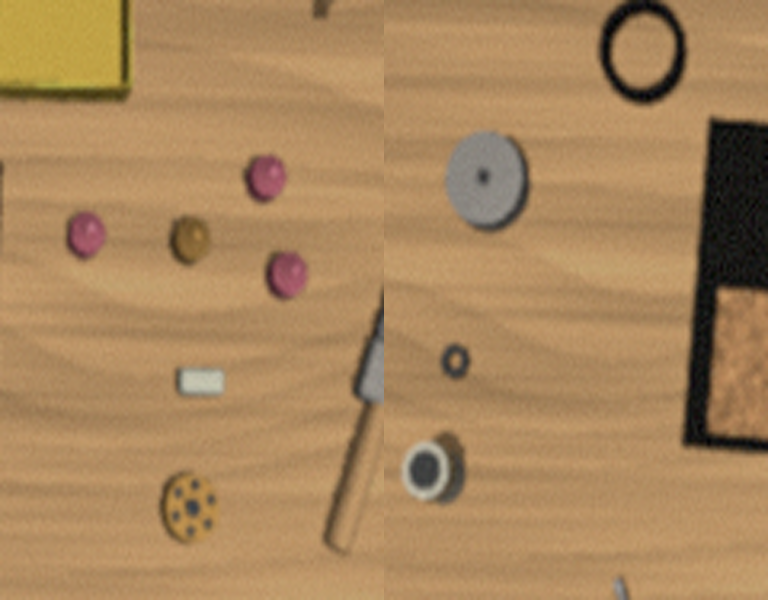

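The crop confirms it: the brass finial is at (439,230) with three pink ones around it, the hub with its ring of holes is at (439,297), and the grey cup and white holder are on the left.

Run:
```python
from h import *
im=cv2.imread('pics/top0.png'); hsv=cv2.cvtColor(im,cv2.COLOR_BGR2HSV); m=camera_model('top')
H,S,V=cv2.split(hsv)
grey=((S<60)&(V>100)).astype(np.uint8)
b=blob(grey,162,215,25);print('cup',b,onz(m,b[0],b[1],.028))
b=blob(grey,143,288,14);print('holder rim',b,onz(m,b[0],b[1],.05))
b=blob(grey,292,181,25);print('stem',b,onz(m,b[0],b[1],.012))
r=cv2.boxPoints(b[3]);print([onz(m,*p,.016) for p in r])
print('hub',onz(m,439.4,297,.02),'fin',onz(m,439.4,230,.018))
mat=((V<75)).astype(np.uint8)
pad=((V>90)).astype(np.uint8)
P=[]
for n,(u,v) in dict(sq=(251,261),rd=(352,268)).items():
    b=blob(pad,u,v,24 if n=='sq' else 22); p=onz(m,b[0],b[1],.008);P.append(p);print(n,b,p)
d=P[0]-P[1];print('len',np.linalg.norm(d),'yaw of mat',np.arctan2(-d[0],d[1]))
# scene-view stereo check
for n,(u,v,z) in dict(cup=(482,208,.028),hub=(147,256,.02),fin=(168,321,.016),sq=(369,215,.008),rd=(260,249,.008),holder=(444,151,.05),stem=(380,299,.012)).items(): print(n,onz(camera_model('scene'),u,v,z))
```

```text
cup (160.89452495974234, 214.02938808373588, 414.0, ((160.5, 214.0), (22.0, 23.0), 90.0)) [0.6008 0.3373]
holder rim (142.9955106621773, 287.3726150392817, 148.5, ((143.0, 287.5), (13.0, 14.0), 90.0)) [0.418  0.3611]
stem (291.86705767350924, 179.6735092864125, 170.5, ((292.0, 180.0), (30.0, 6.0), 90.0)) [0.7006 0.0183]
[array([0.738 , 0.0264]), array([0.7383, 0.0111]), array([0.6596, 0.0093]), array([0.6593, 0.0244])]
hub [ 0.4097 -0.3486] fin [ 0.5769 -0.3535]
sq (250.56883116883117, 260.94162028447744, 1347.5, ((250.47271728515625, 260.86834716796875), (37.48988342285156, 36.75117111206055), 4.236394882202148)) [0.4914 0.1152]
rd (351.33986287952985, 268.38361083904664, 1021.0, ((351.0, 268.5), (35.0, 36.0), 90.0)) [ 0.4775 -0.1341]
len 0.24973579710549007 yaw of mat -0.055605452945523666
cup [0.6005 0.3409]
hub [ 0.4098 -0.3447]
fin [ 0.5767 -0.3513]
sq [0.4935 0.1197]
rd [ 0.4811 -0.1331]
holder [0.4201 0.3661]
stem [0.7026 0.0192]
```

send_rows:
  targets:
    - {"x":0.19,"y":0.077,"z":-0.019,"spin":0.068,"claw":60}
    - {"x":0.19,"y":0.077,"z":-0.019,"spin":0.068}
    - {"x":0.19,"y":0.077,"z":-0.019,"spin":0.068}
    - {"x":0.19,"y":0.077,"z":-0.019,"spin":0.068}
    - {"x":0.19,"y":0.077,"z":-0.019,"spin":0.068}
    - {"x":0.19,"y":0.077,"z":-0.019,"spin":0.068}
    - {"x":0.19,"y":0.077,"z":-0.019,"spin":0.068}
    - {"x":0.19,"y":0.077,"z":-0.019,"spin":0.068}
    - {"x":0.19,"y":0.077,"z":-0.019,"spin":0.068}
    - {"x":0.19,"y":0.077,"z":-0.019,"spin":0.068}
    - {"x":0.19,"y":0.077,"z":-0.019,"spin":0.068}
    - {"x":0.19,"y":0.077,"z":-0.019,"spin":0.068}
    - {"x":0}
    - {"x":0}

```text
schema error: expected keys x, y, z, spin, claw
```

```bash
cat >> h.py <<'E'
def look(name):
    o=get_obs(); m=camera_model('wrist'); im=camera('wrist'); cv2.imwrite(f'pics/{name}.png',im)
    print('t',o['time_s'],'tcp',np.array(o['ee_pos']),'yaw',o['eef_rot'][2],'grip',o['grip_width'],o['grip_force'],'F',np.array(o['force'])); return im,m,o
E
python3 - <<'E'
from h import *
im,m,o=look('w1')
print(proj(m,[.577,-.352,.018]),proj(m,[.41,-.347,.02]))
E
```

```text
t 0.15 tcp [ 0.1231 -0.5358  0.205 ] yaw 0.22582940757357006 grip 0.09394792138338957 0.0 F [-0.7823  0.3039  0.4937]
[ 187.9886 -594.0785] [ 149.3332 -236.8974]
```

View pics/w1.png

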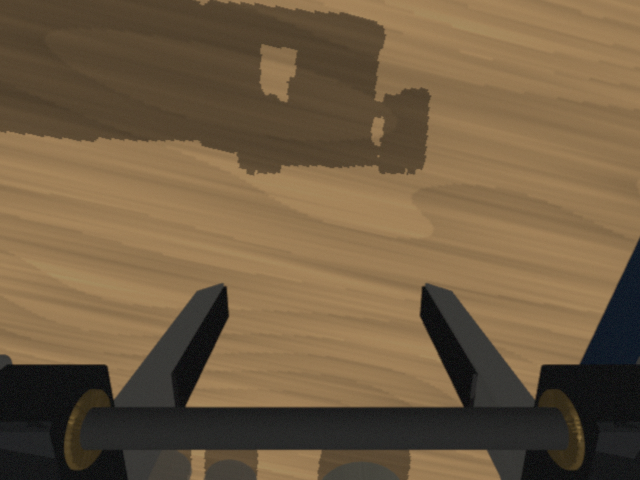

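The move was refused because every row needs all five keys. The picture shows only bare bench and the fingers, with tips at about (225,290) and (425,290).

send_rows:
  targets:
    - {"x":0.19,"y":0.077,"z":-0.019,"spin":0.068,"claw":60}
    - {"x":0.19,"y":0.077,"z":-0.019,"spin":0.068,"claw":60}
    - {"x":0.19,"y":0.077,"z":-0.019,"spin":0.068,"claw":60}
    - {"x":0.19,"y":0.077,"z":-0.019,"spin":0.068,"claw":60}
    - {"x":0.19,"y":0.077,"z":-0.019,"spin":0.068,"claw":60}
    - {"x":0.19,"y":0.077,"z":-0.019,"spin":0.068,"claw":60}
    - {"x":0.19,"y":0.077,"z":-0.019,"spin":0.068,"claw":60}
    - {"x":0.19,"y":0.077,"z":-0.019,"spin":0.068,"claw":60}
    - {"x":0.19,"y":0.077,"z":-0.019,"spin":0.068,"claw":60}
    - {"x":0.19,"y":0.077,"z":-0.019,"spin":0.068,"claw":60}
    - {"x":0.19,"y":0.077,"z":-0.019,"spin":0.068,"claw":60}
    - {"x":0.19,"y":0.077,"z":-0.019,"spin":0.068,"claw":60}
    - {"x":0,"y":0,"z":0,"spin":0,"claw":60}
    - {"x":0,"y":0,"z":0,"spin":0,"claw":60}

```text
time_s: 1.6
ee_pos: [0.5793, -0.3507, 0.159]
eef_rot: [-3.14, -0.001, 1.508]
force: [0.3, -0.3, 0.9]
grip_width: 0.06
grip_force: 0.0
```

Run:
```python
from h import *
im,m,o=look('w2')
print(proj(m,[.577,-.352,.018]),proj(m,[.41,-.347,.02]),proj(m,[.4795,-.1335,.008]))
```

```text
t 1.6 tcp [ 0.5793 -0.3507  0.159 ] yaw 1.5081142811354695 grip 0.05998196654159697 0.0 F [ 0.3025 -0.3016  0.9288]
[321.2519 226.3405] [118.6502 233.4573] [160.944  -72.1122]
```

View pics/w2.png

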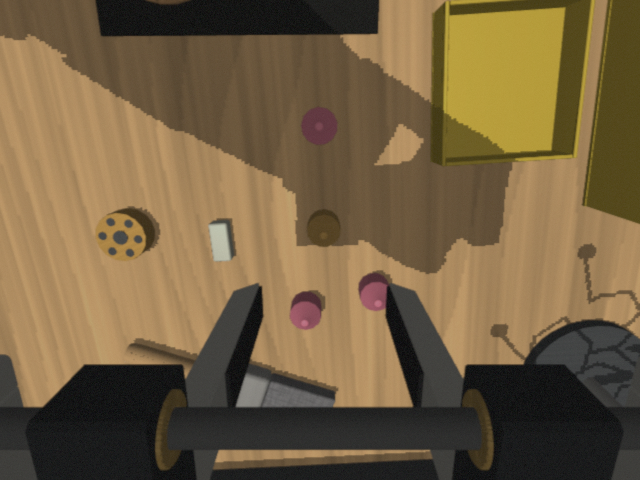

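The brass finial is at (323,228), in shadow, with its tip at (324,236). The pinks are at (319,126), (305,310) and (375,292), and the hub's top centre is at (121,237).

Run:
```python
from h import *
m=camera_model('wrist')
print('fin',onz(m,323.3,228,.014),onz(m,324,236,.036),'hub',onz(m,120.5,237.5,.02),np.array(get_obs()['ee_pos']))
```

```text
fin [ 0.5779 -0.3554] [ 0.5785 -0.356 ] hub [ 0.41   -0.3511] [ 0.5787 -0.3514  0.1595]
```

send_rows:
  force: 20
  targets:
    - {"x":-0.005,"y":-0.022,"z":-0.19,"spin":0,"claw":60}
    - {"x":0,"y":0,"z":-0.19,"spin":0,"claw":60}
    - {"x":0,"y":0,"z":-0.19,"spin":0,"claw":60}
    - {"x":0,"y":0,"z":-0.14,"spin":0,"claw":60}
    - {"x":0,"y":0,"z":-0.06,"spin":0,"claw":60}
    - {"x":0,"y":0,"z":0,"spin":0,"claw":60}
    - {"x":0,"y":0,"z":0,"spin":0,"claw":20}
    - {"x":0,"y":0,"z":0,"spin":0,"claw":20}
    - {"x":0,"y":0,"z":0,"spin":0,"claw":20}
    - {"x":0,"y":0,"z":0,"spin":0,"claw":20}
    - {"x":0,"y":0,"z":0,"spin":0,"claw":20}
    - {"x":0,"y":0,"z":0,"spin":0,"claw":20}

```text
time_s: 2.85
ee_pos: [0.5784, -0.3558, 0.0065]
eef_rot: [3.141, 0.0, 1.508]
force: [-1.1, 0.4, 5.3]
grip_width: 0.0272
grip_force: 20.0
```

send_rows:
  targets:
    - {"x":0,"y":0,"z":0.12,"spin":0,"claw":20}
    - {"x":0,"y":0,"z":0.23,"spin":0,"claw":20}
    - {"x":0,"y":0.1,"z":0.15,"spin":0,"claw":20}
    - {"x":0,"y":0.18,"z":0,"spin":0,"claw":20}
    - {"x":0,"y":0.2,"z":0,"spin":0,"claw":20}
    - {"x":0,"y":0.2,"z":0,"spin":0,"claw":20}
    - {"x":0,"y":0.2,"z":0,"spin":0,"claw":20}
    - {"x":0,"y":0.12,"z":0,"spin":0,"claw":20}
    - {"x":0,"y":0.08,"z":0,"spin":0,"claw":20}
    - {"x":0,"y":0,"z":0,"spin":0,"claw":20}
    - {"x":0,"y":0,"z":0,"spin":0,"claw":20}

```text
time_s: 3.95
ee_pos: [0.5782, -0.1404, 0.1059]
eef_rot: [3.142, 0.0, 1.507]
force: [0.1, 0.1, -1.0]
grip_width: 0.0273
grip_force: 20.0
```

Run:
```python
from h import *
im,m,o=look('w3')
for p in ([.4795,-.1335,.008],[.4925,.117,.008],[.70,.0185,.016],[.579,-.139,.003]): print(proj(m,p))
```

```text
t 3.95 tcp [ 0.5782 -0.1404  0.1059] yaw 1.5074418474098046 grip 0.027329923694085392 19.99782758852234 F [ 0.1478  0.0634 -0.9557]
[186.3516 238.9158]
[ 134.2437 -207.3016]
[515.3904 -30.4924]
[324.702  235.8056]
```

View pics/w3.png

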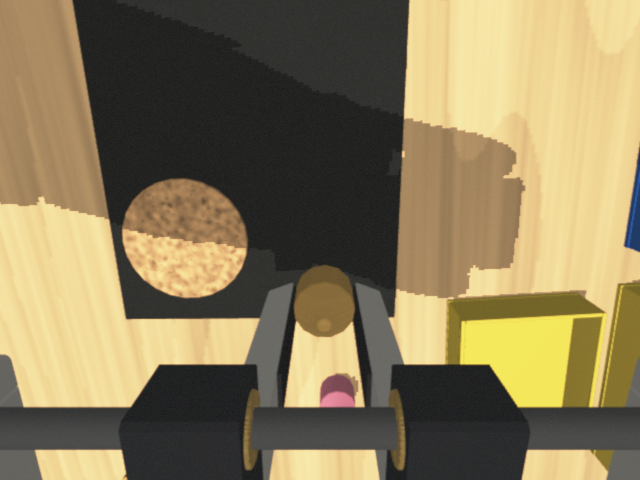

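The finial is held at (325,300). The round pad is centred at (185,238), about 1 mm from the prediction, and the mat spot behind it is clear.

send_rows:
  targets:
    - {"x":0.002,"y":0.01,"z":-0.2,"spin":0,"claw":20}
    - {"x":0,"y":0,"z":-0.18,"spin":0,"claw":20}
    - {"x":0,"y":0,"z":-0.07,"spin":0,"claw":20}
    - {"x":0,"y":0,"z":-0.03,"spin":0,"claw":20}
    - {"x":0,"y":0,"z":0,"spin":0,"claw":20}
    - {"x":0,"y":0,"z":0,"spin":0,"claw":20}
    - {"x":0,"y":0,"z":0,"spin":0,"claw":45}
    - {"x":0,"y":0,"z":0,"spin":0,"claw":45}
    - {"x":0,"y":0,"z":0,"spin":0,"claw":45}
    - {"x":0,"y":0,"z":0,"spin":0,"claw":45}
    - {"x":0,"y":0,"z":0.2,"spin":0,"claw":45}
    - {"x":0,"y":0,"z":0.25,"spin":0,"claw":45}
    - {"x":0,"y":0,"z":0.2,"spin":0,"claw":45}

```text
time_s: 5.3
ee_pos: [0.5787, -0.1376, 0.1424]
eef_rot: [3.14, 0.0, 1.508]
force: [1.6, -0.1, 0.2]
grip_width: 0.0451
grip_force: 0.0
```

send_rows:
  targets:
    - {"x":0.061,"y":0.079,"z":0.02,"spin":-0.095,"claw":45}
    - {"x":0.061,"y":0.079,"z":0.02,"spin":-0.095,"claw":45}
    - {"x":0.061,"y":0.079,"z":0.02,"spin":-0.095,"claw":45}
    - {"x":0.061,"y":0.079,"z":0,"spin":-0.095,"claw":45}
    - {"x":0.061,"y":0.079,"z":0,"spin":-0.095,"claw":45}
    - {"x":0.061,"y":0.079,"z":0,"spin":-0.095,"claw":45}
    - {"x":0.061,"y":0.079,"z":0,"spin":-0.095,"claw":45}
    - {"x":0.061,"y":0.079,"z":0,"spin":-0.095,"claw":45}
    - {"x":0.061,"y":0.079,"z":0,"spin":-0.095,"claw":45}
    - {"x":0.061,"y":0.079,"z":0,"spin":-0.095,"claw":45}
    - {"x":0,"y":0,"z":0,"spin":0,"claw":45}
    - {"x":0,"y":0,"z":0,"spin":0,"claw":45}

```text
time_s: 6.5
ee_pos: [0.7002, 0.0202, 0.1515]
eef_rot: [3.141, 0.001, 0.02]
force: [-0.3, 0.2, -0.4]
grip_width: 0.045
grip_force: 0.0
```

Run:
```python
from h import *
im,m,o=look('w4')
for p in ([.70,.0185,.016],[.66,.0185,.016],[.74,.0185,.016]): print(proj(m,p))
```

```text
t 6.5 tcp [0.7002 0.0202 0.1515] yaw 0.020124723231018216 grip 0.04503478147998993 0.0 F [-0.2824  0.1822 -0.3913]
[323.9084 228.6159]
[322.9845 274.5673]
[324.9006 179.2676]
```

View pics/w4.png

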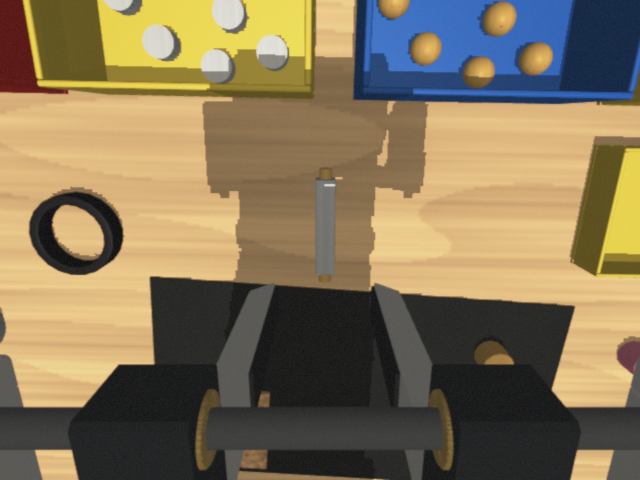

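The stem lies at (325,227), its body running from (326,179) to (325,275), in line with the tool. The finial stands upright on the mat at (493,353).

send_rows:
  force: 25
  targets:
    - {"x":0.005,"y":-0.014,"z":-0.2,"spin":0,"claw":45}
    - {"x":0,"y":0,"z":-0.22,"spin":0,"claw":45}
    - {"x":0,"y":0,"z":-0.2,"spin":0,"claw":45}
    - {"x":0,"y":0,"z":-0.09,"spin":0,"claw":45}
    - {"x":0,"y":0,"z":-0.03,"spin":0,"claw":45}
    - {"x":0,"y":0,"z":0,"spin":0,"claw":45}
    - {"x":0,"y":0,"z":0,"spin":0,"claw":8}
    - {"x":0,"y":0,"z":0,"spin":0,"claw":8}
    - {"x":0,"y":0,"z":0,"spin":0,"claw":8}
    - {"x":0,"y":0,"z":0,"spin":0,"claw":8}
    - {"x":0,"y":0,"z":0,"spin":0,"claw":8}
    - {"x":0,"y":0,"z":0,"spin":0,"claw":8}

```text
time_s: 7.75
ee_pos: [0.7019, 0.0176, 0.0046]
eef_rot: [-3.142, -0.001, 0.015]
force: [-1.4, 0.9, 5.1]
grip_width: 0.0155
grip_force: 25.0
```

send_rows:
  targets:
    - {"x":0,"y":0,"z":0.2,"spin":0,"claw":8}
    - {"x":0,"y":0,"z":0.2,"spin":0,"claw":8}
    - {"x":-0.0985,"y":-0.0116,"z":0,"spin":0.087,"claw":8}
    - {"x":-0.0985,"y":-0.0116,"z":0,"spin":0.087,"claw":8}
    - {"x":-0.0985,"y":-0.0116,"z":0,"spin":0.087,"claw":8}
    - {"x":-0.0985,"y":-0.0116,"z":0,"spin":0.087,"claw":8}
    - {"x":-0.0985,"y":-0.0116,"z":0,"spin":0.087,"claw":8}
    - {"x":-0.0985,"y":-0.0116,"z":0,"spin":0.087,"claw":8}
    - {"x":-0.0985,"y":-0.0116,"z":0,"spin":0.087,"claw":8}
    - {"x":-0.0985,"y":-0.0116,"z":0,"spin":0.087,"claw":8}
    - {"x":-0.0985,"y":-0.0116,"z":0,"spin":0.087,"claw":8}
    - {"x":-0.0985,"y":-0.0116,"z":0,"spin":0.087,"claw":8}
    - {"x":-0.0985,"y":-0.0116,"z":0,"spin":0.087,"claw":8}
    - {"x":0,"y":0,"z":0,"spin":0,"claw":8}
    - {"x":0,"y":0,"z":0,"spin":0,"claw":8}

```text
time_s: 9.25
ee_pos: [0.4853, -0.008, 0.0841]
eef_rot: [3.141, 0.0, 1.515]
force: [0.0, 0.1, 0.5]
grip_width: 0.0159
grip_force: 25.0
```

Run:
```python
from h import *
im,m,o=look('w5')
for p in ([.4785,-.133,.008],[.492,.1165,.008],[.4853,-.008,.003]): print(proj(m,p))
```

```text
t 9.25 tcp [ 0.4853 -0.008   0.0841] yaw 1.51505274074393 grip 0.01585258592935806 24.99956041574478 F [0.0059 0.1104 0.5203]
[323.9929 405.7068]
[323.0106  44.2139]
[323.6223 246.7538]
```

View pics/w5.png

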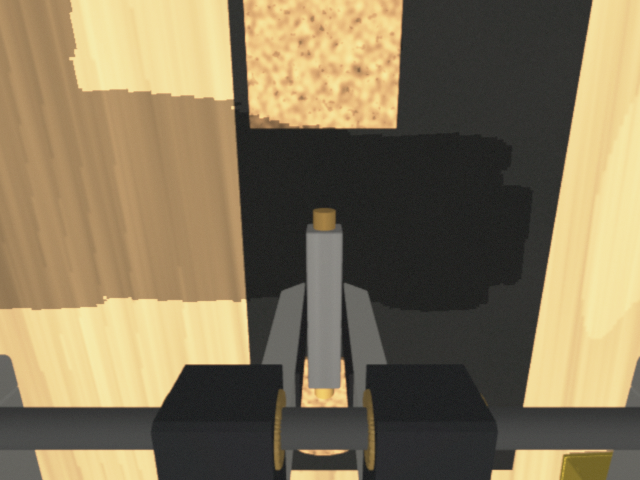

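The stem is held along the pads' line; the square pad's near edge centre at (323,128) agrees with the axis. Place it.

send_rows:
  targets:
    - {"x":0,"y":0,"z":-0.2,"spin":0,"claw":8}
    - {"x":0,"y":0,"z":-0.12,"spin":0,"claw":8}
    - {"x":0,"y":0,"z":-0.04,"spin":0,"claw":8}
    - {"x":0,"y":0,"z":-0.022,"spin":0,"claw":8}
    - {"x":0,"y":0,"z":0,"spin":0,"claw":8}
    - {"x":0,"y":0,"z":0,"spin":0,"claw":8}
    - {"x":0,"y":0,"z":0,"spin":0,"claw":40}
    - {"x":0,"y":0,"z":0,"spin":0,"claw":40}
    - {"x":0,"y":0,"z":0,"spin":0,"claw":40}
    - {"x":0,"y":0,"z":0,"spin":0,"claw":40}
    - {"x":0,"y":0,"z":0.2,"spin":0,"claw":40}
    - {"x":0,"y":0,"z":0.25,"spin":0,"claw":40}
    - {"x":0,"y":0,"z":0.25,"spin":0,"claw":40}

```text
time_s: 10.6
ee_pos: [0.4843, -0.0079, 0.1491]
eef_rot: [-3.141, -0.0, 1.518]
force: [1.3, -0.5, 0.4]
grip_width: 0.0399
grip_force: 0.0
```

send_rows:
  targets:
    - {"x":0.064,"y":0.192,"z":0,"spin":0,"claw":90}
    - {"x":0.064,"y":0.192,"z":0,"spin":0,"claw":90}
    - {"x":0.064,"y":0.192,"z":0,"spin":0,"claw":90}
    - {"x":0.064,"y":0.192,"z":0,"spin":0,"claw":90}
    - {"x":0.064,"y":0.192,"z":0,"spin":0,"claw":90}
    - {"x":0.064,"y":0.192,"z":0,"spin":0,"claw":90}
    - {"x":0.064,"y":0.192,"z":0,"spin":0,"claw":90}
    - {"x":0.064,"y":0.192,"z":0,"spin":0,"claw":90}
    - {"x":0.064,"y":0.192,"z":0,"spin":0,"claw":90}
    - {"x":0,"y":0,"z":0,"spin":0,"claw":90}
    - {"x":0,"y":0,"z":0,"spin":0,"claw":90}

```text
time_s: 11.7
ee_pos: [0.5997, 0.3379, 0.1466]
eef_rot: [-3.141, 0.001, 1.52]
force: [1.0, 0.8, 0.9]
grip_width: 0.09
grip_force: 0.0
```

Run:
```python
from h import *
im,m,o=look('w6'); hsv=cv2.cvtColor(im,cv2.COLOR_BGR2HSV)
for p in ([.6007,.338,.028],[.419,.363,.05]): print(proj(m,p))
u,v=proj(m,[.6007,.338,.028]); b=blob(((hsv[...,1]<50)&(hsv[...,2]>40)).astype(np.uint8),u,v-10,55); print(b,onz(m,b[0],b[1],.022))
```

```text
t 11.7 tcp [0.5997 0.3379 0.1466] yaw 1.519511510446298 grip 0.08999698159269377 0.0 F [0.9516 0.8182 0.9342]
[325.2314 231.5774]
[ 66.7177 218.7395]
(326.11707544463565, 228.27908060814684, 4648.0, ((325.4000244140625, 228.29998779296875), (77.8151626586914, 75.57909393310547), 63.43495178222656)) [0.6015 0.339 ]
```

View pics/w6.png

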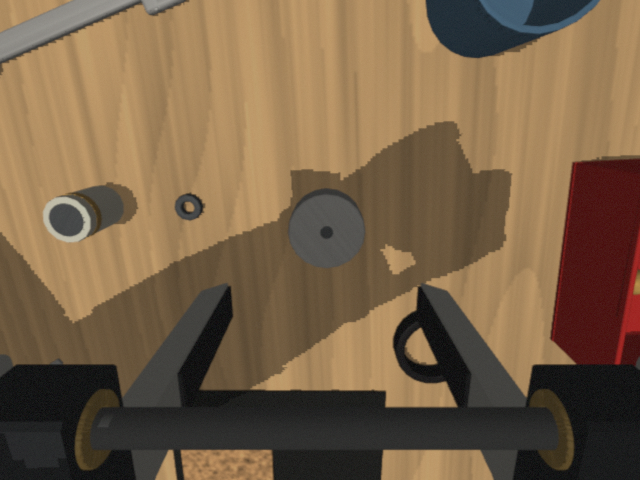

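The cup's centre hole is at (326,232) and the holder's rim is centred at (70,217), both as measured.

send_rows:
  force: 40
  targets:
    - {"x":0.008,"y":0,"z":-0.22,"spin":0,"claw":90}
    - {"x":0,"y":0,"z":-0.22,"spin":0,"claw":90}
    - {"x":0,"y":0,"z":-0.18,"spin":0,"claw":90}
    - {"x":0,"y":0,"z":-0.06,"spin":0,"claw":90}
    - {"x":0,"y":0,"z":-0.025,"spin":0,"claw":90}
    - {"x":0,"y":0,"z":0,"spin":0,"claw":90}
    - {"x":0,"y":0,"z":0,"spin":0,"claw":50}
    - {"x":0,"y":0,"z":0,"spin":0,"claw":50}
    - {"x":0,"y":0,"z":0,"spin":0,"claw":50}
    - {"x":0,"y":0,"z":0,"spin":0,"claw":50}
    - {"x":0,"y":0,"z":0,"spin":0,"claw":50}
    - {"x":0,"y":0,"z":0,"spin":0,"claw":50}

```text
time_s: 12.95
ee_pos: [0.6018, 0.3378, 0.0069]
eef_rot: [3.141, -0.0, 1.519]
force: [-2.6, -0.5, 5.0]
grip_width: 0.0591
grip_force: 40.0
```

send_rows:
  targets:
    - {"x":0,"y":0,"z":0.15,"spin":0,"claw":50}
    - {"x":0,"y":0,"z":0.25,"spin":0,"claw":50}
    - {"x":-0.0784,"y":-0.158,"z":0,"spin":0,"claw":50}
    - {"x":-0.0784,"y":-0.158,"z":0,"spin":0,"claw":50}
    - {"x":-0.0784,"y":-0.158,"z":0,"spin":0,"claw":50}
    - {"x":-0.0784,"y":-0.158,"z":0,"spin":0,"claw":50}
    - {"x":-0.0784,"y":-0.158,"z":0,"spin":0,"claw":50}
    - {"x":-0.0784,"y":-0.158,"z":0,"spin":0,"claw":50}
    - {"x":-0.0784,"y":-0.158,"z":0,"spin":0,"claw":50}
    - {"x":0,"y":0,"z":0,"spin":0,"claw":50}
    - {"x":0,"y":0,"z":0,"spin":0,"claw":50}

```text
time_s: 14.05
ee_pos: [0.4921, 0.1162, 0.0867]
eef_rot: [3.141, -0.0, 1.517]
force: [0.2, 0.5, -0.8]
grip_width: 0.0592
grip_force: 40.0
```

Run:
```python
from h import *
im,m,o=look('w7'); 
print(proj(m,[.492,.1165,.008]))
for s in((1,1),(1,-1),(-1,-1),(-1,1)):
    d=.045*np.array([s[0]*.9985+s[1]*.055,-s[0]*.055+s[1]*.9985]); cv2.circle(im,[int(round(v)) for v in proj(m,[.492+d[0],.1165+d[1],.008])],4,(0,0,255),1)
cv2.imwrite('pics/w7b.png',im)
```

```text
t 14.05 tcp [0.4921 0.1162 0.0867] yaw 1.5173814029472898 grip 0.059243520334314195 39.999593566171825 F [ 0.1913  0.5249 -0.7512]
[323.6128 247.4421]
```

View pics/w7b.png

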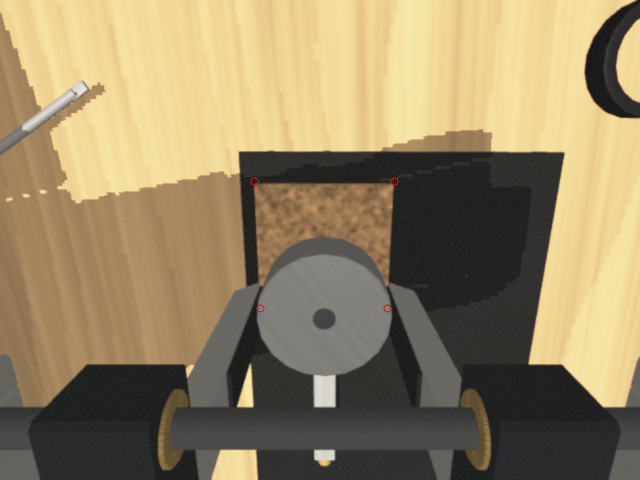

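The projected pad corners (255,182) and (394,182) match the cork corners exactly. Place the cup, then go to the hub.

send_rows:
  targets:
    - {"x":0,"y":0,"z":-0.2,"spin":0,"claw":50}
    - {"x":0,"y":0,"z":-0.1,"spin":0,"claw":50}
    - {"x":0,"y":0,"z":-0.04,"spin":0,"claw":50}
    - {"x":0,"y":0,"z":-0.017,"spin":0,"claw":50}
    - {"x":0,"y":0,"z":0,"spin":0,"claw":50}
    - {"x":0,"y":0,"z":0,"spin":0,"claw":50}
    - {"x":0,"y":0,"z":0,"spin":0,"claw":76}
    - {"x":0,"y":0,"z":0,"spin":0,"claw":76}
    - {"x":0,"y":0,"z":0,"spin":0,"claw":76}
    - {"x":0,"y":0,"z":0,"spin":0,"claw":76}
    - {"x":0,"y":0,"z":0.2,"spin":0,"claw":76}
    - {"x":0,"y":0,"z":0.25,"spin":0,"claw":76}
    - {"x":0,"y":0,"z":0.25,"spin":0,"claw":76}

```text
time_s: 15.4
ee_pos: [0.4914, 0.1163, 0.1567]
eef_rot: [-3.141, 0.0, 1.518]
force: [2.2, 0.0, 0.1]
grip_width: 0.076
grip_force: 0.0
```

send_rows:
  targets:
    - {"x":-0.0373,"y":-0.2125,"z":0,"spin":0,"claw":70}
    - {"x":-0.0373,"y":-0.2125,"z":0,"spin":0,"claw":70}
    - {"x":-0.0373,"y":-0.2125,"z":0,"spin":0,"claw":70}
    - {"x":-0.0373,"y":-0.2125,"z":0,"spin":0,"claw":70}
    - {"x":-0.0373,"y":-0.2125,"z":0,"spin":0,"claw":70}
    - {"x":-0.0373,"y":-0.2125,"z":0,"spin":0,"claw":70}
    - {"x":-0.0373,"y":-0.2125,"z":0,"spin":0,"claw":70}
    - {"x":-0.0373,"y":-0.2125,"z":0,"spin":0,"claw":70}
    - {"x":-0.0373,"y":-0.2125,"z":0,"spin":0,"claw":70}
    - {"x":-0.0373,"y":-0.2125,"z":0,"spin":0,"claw":70}
    - {"x":-0.0373,"y":-0.2125,"z":0,"spin":0,"claw":70}
    - {"x":0,"y":0,"z":0,"spin":0,"claw":70}
    - {"x":0,"y":0,"z":0,"spin":0,"claw":70}

```text
time_s: 16.7
ee_pos: [0.4095, -0.3513, 0.1547]
eef_rot: [-3.141, -0.001, 1.517]
force: [0.5, 1.2, -0.4]
grip_width: 0.07
grip_force: 0.0
```

Run:
```python
from h import *
im,m,o=look('w8')
u,v=proj(m,[.41,-.351,.02]);print(u,v)
u,v=int(u),int(v); cv2.imwrite('pics/w8b.png',cv2.resize(im[v-60:v+60,u-80:u+80],None,fx=4,fy=4)); print(u-80,v-60)
```

```text
t 16.7 tcp [ 0.4095 -0.3513  0.1547] yaw 1.5170017878735733 grip 0.07004690769568649 0.0 F [ 0.5331  1.1735 -0.4202]
324.5533879751271 226.23585450464236
244 166
```

View pics/w8b.png

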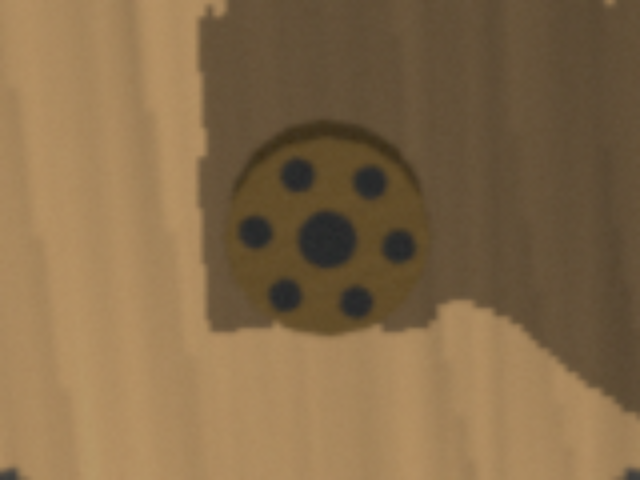

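The hub's centre hole is at full-image (325.8,226), within 1 px of the prediction.

send_rows:
  force: 25
  targets:
    - {"x":0.006,"y":0.001,"z":-0.22,"spin":0,"claw":70}
    - {"x":0,"y":0,"z":-0.22,"spin":0,"claw":70}
    - {"x":0,"y":0,"z":-0.2,"spin":0,"claw":70}
    - {"x":0,"y":0,"z":-0.08,"spin":0,"claw":70}
    - {"x":0,"y":0,"z":-0.033,"spin":0,"claw":70}
    - {"x":0,"y":0,"z":0,"spin":0,"claw":70}
    - {"x":0,"y":0,"z":0,"spin":0,"claw":34}
    - {"x":0,"y":0,"z":0,"spin":0,"claw":34}
    - {"x":0,"y":0,"z":0,"spin":0,"claw":34}
    - {"x":0,"y":0,"z":0,"spin":0,"claw":34}
    - {"x":0,"y":0,"z":0,"spin":0,"claw":34}
    - {"x":0,"y":0,"z":0,"spin":0,"claw":34}

```text
time_s: 17.95
ee_pos: [0.4112, -0.351, 0.005]
eef_rot: [3.141, 0.0, 1.518]
force: [-2.0, 0.7, 6.0]
grip_width: 0.0411
grip_force: 25.0
```

send_rows:
  targets:
    - {"x":0,"y":0,"z":0.15,"spin":0,"claw":34}
    - {"x":0,"y":0,"z":0.2,"spin":0,"claw":34}
    - {"x":0,"y":0,"z":0.2,"spin":0,"claw":34}
    - {"x":0.0367,"y":0.2124,"z":0,"spin":0,"claw":34}
    - {"x":0.0367,"y":0.2124,"z":0,"spin":0,"claw":34}
    - {"x":0.0367,"y":0.2124,"z":0,"spin":0,"claw":34}
    - {"x":0.0367,"y":0.2124,"z":0,"spin":0,"claw":34}
    - {"x":0.0367,"y":0.2124,"z":0,"spin":0,"claw":34}
    - {"x":0.0367,"y":0.2124,"z":0,"spin":0,"claw":34}
    - {"x":0.0367,"y":0.2124,"z":0,"spin":0,"claw":34}
    - {"x":0.0367,"y":0.2124,"z":0,"spin":0,"claw":34}
    - {"x":0.0367,"y":0.2124,"z":0,"spin":0,"claw":34}
    - {"x":0.0367,"y":0.2124,"z":0,"spin":0,"claw":34}
    - {"x":0.0367,"y":0.2124,"z":0,"spin":0,"claw":34}
    - {"x":0,"y":0,"z":0,"spin":0,"claw":34}
    - {"x":0,"y":0,"z":0,"spin":0,"claw":34}

```text
time_s: 19.55
ee_pos: [0.4915, 0.1169, 0.1141]
eef_rot: [-3.141, 0.0, 1.52]
force: [0.1, -0.0, -1.2]
grip_width: 0.0412
grip_force: 25.0
```

Run:
```python
from h import *
im,m,o=look('w9')
for a in np.linspace(0,2*np.pi,24): cv2.circle(im,[int(round(v)) for v in proj(m,[.492+.03*np.cos(a),.1163+.03*np.sin(a),.036])],1,(0,0,255),-1)
cv2.imwrite('pics/w9b.png',im)
```

```text
t 19.55 tcp [0.4915 0.1169 0.1141] yaw 1.5203643839880296 grip 0.041206297309253376 24.999683797359467 F [ 0.0956 -0.0256 -1.249 ]
```

View pics/w9b.png

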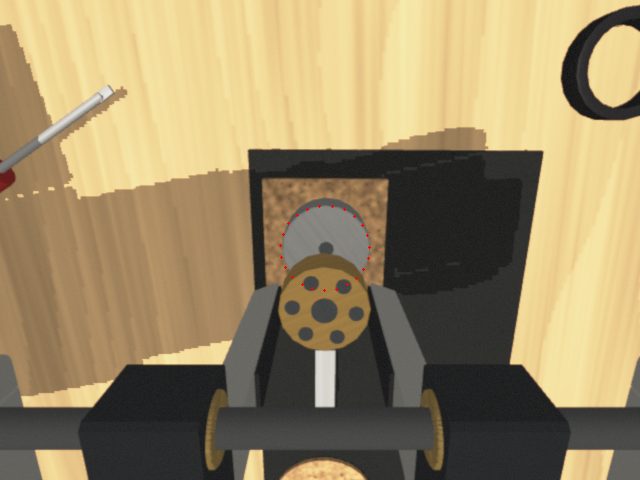

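The cup sits centred on the pad at (326,247) under the predicted circle, and the hub is held above it.

send_rows:
  targets:
    - {"x":0.005,"y":-0.002,"z":-0.18,"spin":0,"claw":34}
    - {"x":0,"y":0,"z":-0.12,"spin":0,"claw":34}
    - {"x":0,"y":0,"z":-0.04,"spin":0,"claw":34}
    - {"x":0,"y":0,"z":-0.02,"spin":0,"claw":34}
    - {"x":0,"y":0,"z":0,"spin":0,"claw":34}
    - {"x":0,"y":0,"z":0,"spin":0,"claw":34}
    - {"x":0,"y":0,"z":0,"spin":0,"claw":60}
    - {"x":0,"y":0,"z":0,"spin":0,"claw":60}
    - {"x":0,"y":0,"z":0,"spin":0,"claw":60}
    - {"x":0,"y":0,"z":0,"spin":0,"claw":60}
    - {"x":0,"y":0,"z":0.15,"spin":0,"claw":60}
    - {"x":0,"y":0,"z":0.25,"spin":0,"claw":60}
    - {"x":0,"y":0,"z":0.2,"spin":0,"claw":60}

```text
time_s: 20.9
ee_pos: [0.4927, 0.116, 0.1647]
eef_rot: [3.141, -0.0, 1.519]
force: [1.1, 0.4, 0.4]
grip_width: 0.06
grip_force: 0.0
```

send_rows:
  targets:
    - {"x":-0.0507,"y":0.1766,"z":0,"spin":0,"claw":60}
    - {"x":-0.0507,"y":0.1766,"z":0,"spin":0,"claw":60}
    - {"x":-0.0507,"y":0.1766,"z":0,"spin":0,"claw":60}
    - {"x":-0.0507,"y":0.1766,"z":0,"spin":0,"claw":60}
    - {"x":-0.0507,"y":0.1766,"z":0,"spin":0,"claw":60}
    - {"x":-0.0507,"y":0.1766,"z":0,"spin":0,"claw":60}
    - {"x":-0.0507,"y":0.1766,"z":0,"spin":0,"claw":60}
    - {"x":0,"y":0,"z":0,"spin":0,"claw":60}
    - {"x":0,"y":0,"z":0,"spin":0,"claw":60}

```text
time_s: 21.8
ee_pos: [0.4214, 0.3635, 0.1622]
eef_rot: [-3.141, 0.0, 1.52]
force: [-0.4, -0.2, 0.7]
grip_width: 0.0602
grip_force: 0.0
```

Run:
```python
from h import *
im,m,o=look('w10')
for p in ([.4215,.364,.05],[.4215,.364,0]): print(proj(m,p))
u,v=proj(m,[.4215,.364,.05]); u,v=int(u),int(v); cv2.imwrite('pics/w10b.png',cv2.resize(im[v-70:v+50,u-80:u+80],None,fx=4,fy=4)); print(u-80,v-70)
```

```text
t 21.8 tcp [0.4214 0.3635 0.1622] yaw 1.5199849601383102 grip 0.060221600947242944 0.0 F [-0.3941 -0.1674  0.6623]
[323.8845 233.4941]
[323.9128 217.792 ]
243 163
```

View pics/w10b.png

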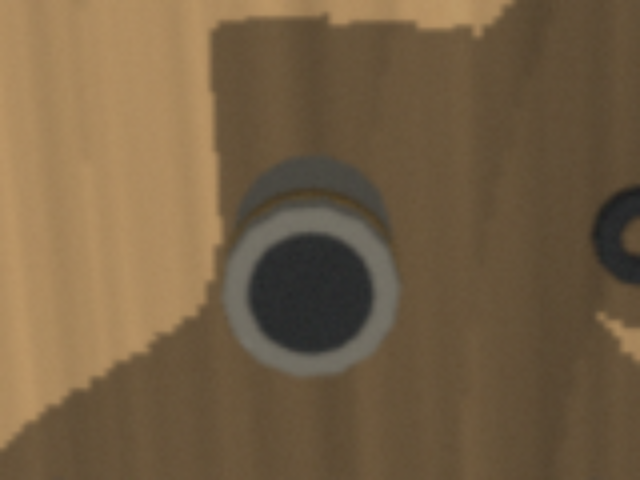

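The holder's rim is centred at full-image (320.8,235.5), so the fix is about -2 mm in x and -1 mm in y.

send_rows:
  force: 25
  targets:
    - {"x":-0.011,"y":-0.005,"z":-0.2,"spin":0,"claw":60}
    - {"x":0,"y":0,"z":-0.22,"spin":0,"claw":60}
    - {"x":0,"y":0,"z":-0.22,"spin":0,"claw":60}
    - {"x":0,"y":0,"z":-0.09,"spin":0,"claw":60}
    - {"x":0,"y":0,"z":-0.03,"spin":0,"claw":60}
    - {"x":0,"y":0,"z":0,"spin":0,"claw":60}
    - {"x":0,"y":0,"z":0,"spin":0,"claw":26}
    - {"x":0,"y":0,"z":0,"spin":0,"claw":26}
    - {"x":0,"y":0,"z":0,"spin":0,"claw":26}
    - {"x":0,"y":0,"z":0,"spin":0,"claw":26}
    - {"x":0,"y":0,"z":0,"spin":0,"claw":26}
    - {"x":0,"y":0,"z":0,"spin":0,"claw":26}

```text
time_s: 23.05
ee_pos: [0.4198, 0.3625, 0.0112]
eef_rot: [3.141, -0.001, 1.519]
force: [-0.8, -1.2, 6.1]
grip_width: 0.0336
grip_force: 25.0
```

send_rows:
  targets:
    - {"x":0,"y":0,"z":0.2,"spin":0,"claw":26}
    - {"x":0,"y":0,"z":0.25,"spin":0,"claw":26}
    - {"x":0,"y":0,"z":0.25,"spin":0,"claw":26}
    - {"x":0.0245,"y":-0.2065,"z":0,"spin":0,"claw":26}
    - {"x":0.0245,"y":-0.2065,"z":0,"spin":0,"claw":26}
    - {"x":0.0245,"y":-0.2065,"z":0,"spin":0,"claw":26}
    - {"x":0.0245,"y":-0.2065,"z":0,"spin":0,"claw":26}
    - {"x":0.0245,"y":-0.2065,"z":0,"spin":0,"claw":26}
    - {"x":0.0245,"y":-0.2065,"z":0,"spin":0,"claw":26}
    - {"x":0.0245,"y":-0.2065,"z":0,"spin":0,"claw":26}
    - {"x":0.0245,"y":-0.2065,"z":0,"spin":0,"claw":26}
    - {"x":0.0245,"y":-0.2065,"z":0,"spin":0,"claw":26}
    - {"x":0.0245,"y":-0.2065,"z":0,"spin":0,"claw":26}
    - {"x":0.0245,"y":-0.2065,"z":0,"spin":0,"claw":26}
    - {"x":0.0245,"y":-0.2065,"z":0,"spin":0,"claw":26}
    - {"x":0,"y":0,"z":0,"spin":0,"claw":26}
    - {"x":0,"y":0,"z":0,"spin":0,"claw":26}

```text
time_s: 24.75
ee_pos: [0.4781, -0.1338, 0.1502]
eef_rot: [-3.141, -0.0, 1.517]
force: [0.5, -0.4, -1.2]
grip_width: 0.0333
grip_force: 25.0
```

Run:
```python
from h import *
im,m,o=look('w11')
for a in np.linspace(0,2*np.pi,24): cv2.circle(im,[int(round(v)) for v in proj(m,[.4785+.045*np.cos(a),-.133+.045*np.sin(a),.008])],1,(0,0,255),-1)
cv2.imwrite('pics/w11b.png',im)
```

```text
t 24.75 tcp [ 0.4781 -0.1338  0.1502] yaw 1.5168933782421268 grip 0.03325673928579674 24.999963641166687 F [ 0.541  -0.4085 -1.2117]
```

View pics/w11b.png

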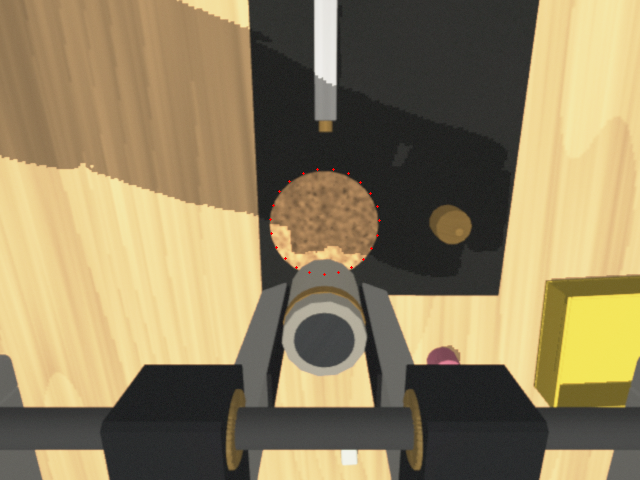

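The round pad fits the predicted circle at (325,222), and the finial stands at (450,224). Set the holder down, lift and retreat.

send_rows:
  targets:
    - {"x":0.002,"y":0.003,"z":-0.2,"spin":0,"claw":26}
    - {"x":0,"y":0,"z":-0.22,"spin":0,"claw":26}
    - {"x":0,"y":0,"z":-0.15,"spin":0,"claw":26}
    - {"x":0,"y":0,"z":-0.06,"spin":0,"claw":26}
    - {"x":0,"y":0,"z":-0.0225,"spin":0,"claw":26}
    - {"x":0,"y":0,"z":0,"spin":0,"claw":26}
    - {"x":0,"y":0,"z":0,"spin":0,"claw":26}
    - {"x":0,"y":0,"z":0,"spin":0,"claw":50}
    - {"x":0,"y":0,"z":0,"spin":0,"claw":50}
    - {"x":0,"y":0,"z":0,"spin":0,"claw":50}
    - {"x":0,"y":0,"z":0,"spin":0,"claw":50}
    - {"x":0,"y":0,"z":0.15,"spin":0,"claw":50}
    - {"x":0,"y":0,"z":0.25,"spin":0,"claw":50}
    - {"x":0,"y":0,"z":0.25,"spin":0,"claw":50}
    - {"x":0,"y":0,"z":0.1,"spin":0,"claw":50}

```text
time_s: 26.3
ee_pos: [0.48, -0.1331, 0.1747]
eef_rot: [3.136, 0.002, 1.519]
force: [0.6, 1.2, -1.0]
grip_width: 0.0505
grip_force: 0.0
```

send_rows:
  targets:
    - {"x":-0.07,"y":-0.2,"z":0,"spin":0,"claw":50}
    - {"x":-0.07,"y":-0.2,"z":0,"spin":0,"claw":50}
    - {"x":-0.07,"y":-0.2,"z":0,"spin":0,"claw":50}
    - {"x":-0.07,"y":-0.2,"z":0,"spin":0,"claw":50}
    - {"x":-0.07,"y":-0.2,"z":0,"spin":0,"claw":50}
    - {"x":-0.07,"y":-0.2,"z":0,"spin":0,"claw":50}
    - {"x":-0.07,"y":-0.15,"z":0,"spin":0,"claw":50}
    - {"x":-0.07,"y":-0.1,"z":0,"spin":0,"claw":50}
    - {"x":0,"y":0,"z":0,"spin":0,"claw":50}
    - {"x":0,"y":0,"z":0,"spin":0,"claw":50}

```text
time_s: 27.3
ee_pos: [0.3666, -0.4226, 0.1698]
eef_rot: [-3.141, -0.0, 1.518]
force: [-0.1, 0.2, 0.2]
grip_width: 0.0501
grip_force: 0.0
```

Run:
```python
from h import *
o=get_obs();print(o['time_s'],np.array(o['ee_pos']),o['qpos'])
rd=np.array([.4775,-.1341]);sq=np.array([.4914,.1152]);Y=(sq-rd)/np.linalg.norm(sq-rd);X=np.array([Y[1],-Y[0]]);mid=(rd+sq)/2
m=camera_model('top'); im=camera('top'); cv2.imwrite('pics/topF.png',im); hsv=cv2.cvtColor(im,cv2.COLOR_BGR2HSV);H,S,V=cv2.split(hsv)
def rep(n,mask,guess,z,r,ref):
    u,v=proj(m,[*guess,z]); b=blob(mask.astype(np.uint8),round(u),round(v),r); p=onz(m,b[0],b[1],z)-ref; print(n,'px',np.round(b[:3],1),'mat dx,dy mm',1e3*p@X,1e3*p@Y,b[3][1:])
rep('stem',(S<60)&(V>70),mid,.014,22,mid)
rep('finial',(V>50)&(S>90),rd+.1*X,.014,13,rd)
rep('holder rim',(S<60)&(V>100),rd,.05,14,rd)
rep('cup grey',(S<60)&(V>60),sq,.03,18,sq)
rep('hub',(S>135)&(V>90),sq,.056,10,sq)
```

```text
27.3 [ 0.3666 -0.4226  0.1698] [-0.9217  0.3519  1.5374  0.0001  1.2527 -0.8686]
stem px [301.8 263.7 246.5] mat dx,dy mm 1.7577632193966368 -1.7370891263754096 ((32.55990219116211, 8.05091667175293), 4.085616588592529)
finial px [352.9 226.9 120. ] mat dx,dy mm 103.56377486428806 2.778001763910684 ((12.0, 12.0), 90.0)
holder rim px [352.1 265.  153.5] mat dx,dy mm 2.8163303581793007 1.9940081486544792 ((13.86362075805664, 13.86362075805664), 26.56505012512207)
cup grey px [249.  259.1 458.5] mat dx,dy mm 1.3074232896050548 1.754461373714264 ((24.0, 24.0), 90.0)
hub px [248.3 257.6 184.5] mat dx,dy mm 1.3136015401035932 0.9498024919049382 ((15.652474403381348, 14.758047103881836), 63.43495178222656)
```

All parts measure within about 4 mm of their targets in the top view, and the arm is clear.

```bash
python3 -c "
from station import *
print(hand_in())"
```

```text
the job is handed in; nothing more can be done
None
```

I set out all five lamp parts and handed the job in at about 27 s of the 115 s allowed; a last top-view measurement put each part within about 4 mm of its target, and no verdict came back.

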